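Find the hub's blind hole on the gauge pin and hold it hole-up

TASK

The grey hub lies in the orange cradle with its blind brass-lined hole turned away underneath. Pick it up, turn it to find the hole, and prove the hole by gently pushing the hub onto the gauge's level steel pin until the pin touches the bottom of the hole; then draw it off, turn the hub over and finish holding it in the gripper with the hole pointing straight up, the hub at least 14 cm above the bench and clear of everything else, ready for its screw. You may lay it back in the cradle to change your grip; leave the screw bin, screwdriver, jar and black disc where they are.

Things in the scene. Friction and masses are not known exactly. Their poses are not given: they have to be found in the camera images.
- hub: loose grey plastic cylinder, 40 mm diameter, 56 mm long, 110 to 225 g. Origin: its centre. z: along its axis, level at the start (pinch it across its flat ends). x: out of the blind hole in the middle of its curved side; at the start x points away from the robot and 25 to 70 degrees below level. No other hole
- hole_mouth (a point): centre of the hole's mouth, 17.5 mm from the hub's centre; round hole, 15 mm diameter, brass-lined, 16.5 mm deep; axes as the hub
- hole_floor (a point): centre of the hole's floor, 1 mm from the hub's centre; axes as the hub
- cradle: fixed orange V-cradle on a 110 x 100 x 12 mm wooden base. Origin: centre of its underside. x: level, across the V; z: level, along the V and the hub lying in it; y: down. The V is open above, 45 degree sides, 30 mm long along z, horns to 65 mm high. A hub in it has its axis 65 mm above the bench, its ends overhang 13 mm each, and it keeps any roll it is laid with
- gauge: fixed gauge: steel base 110 x 80 x 12 mm, blue post 44 mm wide and 112 mm high, and a level steel pin, 10 mm diameter with tapered tip, sticking out of the post 50 mm towards the robot. Origin: on the bench under the pin, 4 mm behind its tip; x: level, from tip to post (the direction to push the hub); z up
- pin_tip (a point): tip of the pin, on its axis, 90 mm above the bench; axes as the gauge. The post's face is 50 mm beyond it in +x
- screw_bin: bystander: blue bin of screws, 150 x 200 x 65 mm, loose; origin: centre of its underside
- screwdriver: bystander: hand screwdriver lying on the bench near the robot, loose
- grease_jar: bystander: jar with red cap, 56 mm diameter, 75 mm high, loose; origin: centre of its underside
- spare_ring: bystander: black plastic disc 90 mm diameter, 20 mm high, loose; origin: centre of its underside

How it is judged:
By the outcome, as a careful person would: the job done as asked, in the order asked, and still so for the second after the job is handed in, while the arm keeps its last pose, push and grip.
It also fails if it takes over 58 s, if anything falls off the work surface, if the arm or the gripper's body presses on something with over 40 N, if the wrist force passes 120 N, or if a joint passes its speed limit or range.

ROBOT

A 7-joint arm with a two-finger parallel gripper is mounted at the origin on the work surface. World frame = base frame: x ahead of the robot, y to its left, z up, the work surface at z = 0. Lengths are in m, angles in rad, forces in N, time in s.
With the tool pointing down it reaches from about 0.35 to 0.9 m from the base axis. Payload 19.9 kg.
Tool frame: the origin (TCP) lies midway between the tips of the shut fingers; the grasp point (between the pads) lies 19 mm behind it; z points along the fingers, y is the line along which they close (so a half turn about z gives the same grasp; the last joint's range is limited). The gripper opens to 85 mm and grips with 20 to 120 N. Pads are 22 mm wide; open, the fingers measure 114 mm over their backs; the gripper's body (76 mm by 85 mm) begins 54 mm behind the grasp point. The pads swing forward as they close: fully open they stand 13 mm farther back than shut.
Start: joints at [1.28, 0.417, -0.01, 1.614, 0.005, 1.111, -0.053], TCP at [0.155, -0.606, 0.231] pointing down, gripper open.
Joint ranges: [-2.81, 2.81], [-0.39, 2.02], [-1.27, 1.25], [0.06, 2.57], [-1.19, 4.33], [0.19, 2], [-2.82, 2.82]. Speed limits (rad/s): [1.89, 1.89, 2.39, 2.39, 3.01, 3.01, 3.01].

INTERFACE

Orientations are given as a unit quaternion [x, y, z, w].
In Python, from plant import get_state, camera, sign_off gives the robot as it stands.
- The arm moves only by the tool move_arm, never from a script. Its argument "moves" is a list that holds one entry, the list of rows, each a list of 7 numbers: the turn, a rotation vector about the tool's x, y, z in rad, then the shift along the tool's x, y, z in mm, then the opening in per cent of the stroke, from 0 (shut) to 100 (fully open). In form: [[[wx, wy, wz, tx, ty, tz, hand], ...]]. A call has 1 to 20 rows; each row is the pose to reach, as a shift and turn from the pose commanded when the call began, along the tool's axes at that moment; what a row does not reach only later rows make up. A row lasts 1/12 s, in which the tool goes at most 41.7 mm and 7.16 degrees, less where a joint would pass 70% of its speed; a pose out of reach is approached as far as the arm can. A call with a gripper value outside its range is refused whole. The fingers move at their own pace and stop on an object; "squeeze" is the grip in N (left out, the last holds). Time passes only in rows, so rows that repeat a pose let the fingers close. It gives the time, the measured TCP pose, the force, the opening and the grip force at its end, in the units of the state.
- get_state(): the state, without advancing time (a new reading comes with each control period).
- camera(name): name is "scene" or "side" or "wrist"; returns a dict with "color" (400x640x3 uint8, red, green, blue), "range_z" (400x640 float32, m along the optical axis (not along the pixel's ray), 0 where there is no reading), "intrinsics" (3x3 intrinsics, pixels), "R" (3x3) and "t" (3): a world point X has camera coordinates R X + t. Camera axes: x right, y down, z forward; pixel columns grow to the right and rows downward; lengths in m; the calibration is good to about 2 mm. A picture is of the moment at which its call begins.
- sign_off(): hands the job in; it is judged then, once.
The state is a dict: "time": time; "q": joint angles; "joint_vel": joint speeds; "effort": joint torques, N m; "ee_pos": TCP position; "ee_rot": TCP orientation; "ft_force": force on the tool from outside, world axes, zero at the start; "ft_torque": the same for the moment, N m; "opening": finger opening in m; "finger_force": force on a finger pad.
Only numpy, scipy, OpenCV 4.12 (cv2) and the standard library are available. Lean on these libraries where they do the work, as an engineer would, in place of code of your own. Each camera call takes 0.05 s, during which the arm holds its last target. There are 200 camera calls.

## Working session

There is one attempt and no reset: what is moved stays moved. The work goes in short steps, Python scripts to look and compute and a tool call to move; the robot and the scene stay as the last step left them, time stands still between calls to the robot, and variables do not carry over. Pictures are saved under pics/ and viewed, at most 10 in all, crops included, and the job is handed in when it is done.

Besides the shell and the picture viewer there is one more tool, called after "Request:" as a command line: name --argument value ..., lists and objects as JSON in quotes. move_arm: Moves the arm, as the interface text tells. Its arguments: {"type":"object","properties":{"moves":{"type":"array","items":{"type":"array","items":{"type":"array","items":{"type":"number"}}}},"squeeze":{"type":"number"}},"required":["moves"]}

```bash
mkdir -p pics; ls
cat > h.py <<'E'
import numpy as np, cv2
from scipy.spatial.transform import Rotation as Rn
from plant import get_state, camera
def snap(n,f=None,crop=None,k=1):
    c=camera(n); im=c["color"][:,:,::-1]
    if f:
        if crop: a,b,x,y=crop; im=im[b:y,a:x]
        cv2.imwrite("pics/"+f,cv2.resize(im,None,fx=k,fy=k,interpolation=cv2.INTER_CUBIC))
    np.savez("pics/%s.npz"%n,**c); return c
def P(c,u,v):
    z=c["range_z"][int(v),int(u)]
    p=np.linalg.inv(c["intrinsics"])@np.array([u,v,1])*z
    return c["R"].T@(p-c["t"])
def cloud(c):
    v,u=np.mgrid[:400,:640]; z=c["range_z"]
    p=np.stack([u*z,v*z,z],-1)@np.linalg.inv(c["intrinsics"]).T
    return (p-c["t"])@c["R"]
def delta(pos,R):
    "shift/turn in current tool axes to reach world pos, R"
    s=get_state(); R0=Rn.from_quat(s["ee_rot"])
    return (R0.inv()*R).as_rotvec().round(3), (R0.inv().apply(np.array(pos)-s["ee_pos"])*1000).round(1)
E
python3 - <<'E'
from h import *
s=get_state(); print(s); print(Rn.from_quat(s["ee_rot"]).as_matrix().round(3))
a=snap("scene","a.png"); b=snap("side","b.png")
for c in(a,b): print(-c["R"].T@c["t"],c["R"].round(2))
E
```

```text
pics
{'time': 0.0, 'q': array([ 1.27947861,  0.41798482, -0.01034142,  1.61416254,  0.00471367,
        1.1106715 , -0.05301674]), 'joint_vel': array([ 0.00066489,  0.0003336 , -0.00024851, -0.00160734,  0.00111907,
        0.00171871,  0.00040262]), 'effort': array([-5.22081300e-04, -8.64455152e+01,  6.78463709e-01, -4.34901488e+01,
        1.90581131e-02,  7.39376235e-03, -9.93194391e-06]), 'ee_pos': array([ 0.15444304, -0.60527169,  0.23065821]), 'ee_rot': array([ 9.92206812e-01,  1.24600483e-01, -1.17791031e-04, -5.89456090e-04]), 'ft_force': array([-0.18961839,  0.3754095 , -0.63047308]), 'ft_torque': array([ 0.02809733, -0.00549612,  0.01726402]), 'finger_force': 0.0, 'opening': 0.08529301438374066}
[[ 0.969  0.247 -0.   ]
 [ 0.247 -0.969  0.001]
 [-0.    -0.001 -1.   ]]
[ 1.21838242 -0.15572584  1.13441271] [[ 0.25  0.97 -0.01]
 [ 0.81 -0.21 -0.54]
 [-0.53  0.13 -0.84]]
[-0.19399507  0.95295533  0.83798232] [[-0.76 -0.64  0.01]
 [-0.34  0.39 -0.86]
 [ 0.55 -0.66 -0.51]]
```

View pics/a.png

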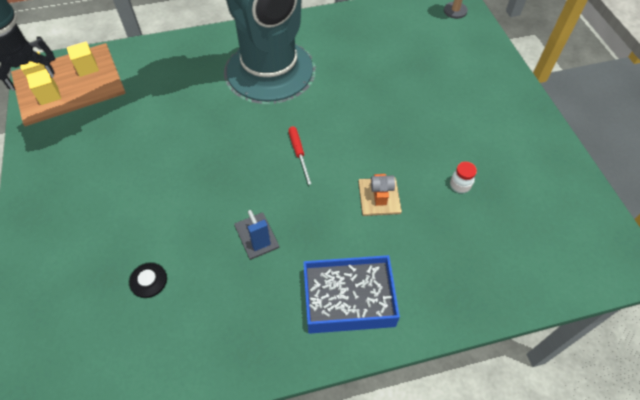

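View pics/b.png

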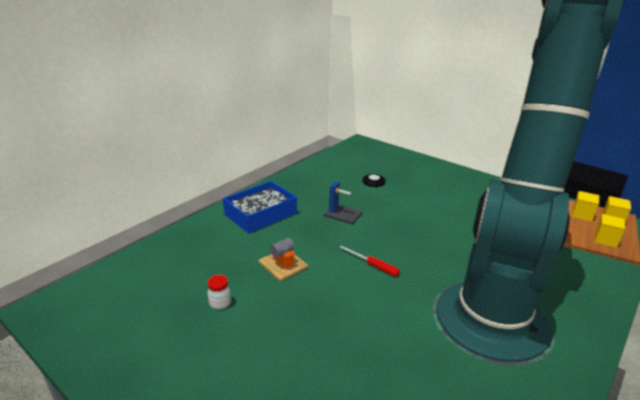

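The scene view shows the cradle and hub near (382,187), the gauge post near (258,235) with its pin tip near (251,213), the jar at (463,177), the bin at (350,293) and the screwdriver at (300,155). In the side view the hub is at (283,246) and the pin at (343,191).

Run:
```python
from h import *
for n,hb,pn in(("scene",(362,168,404,214),(240,203,276,254)),("side",(262,232,308,275),(322,178,360,222))):
    c=dict(np.load("pics/%s.npz"%n)); W=cloud(c); im=c["color"].astype(int)
    def reg(b): s=np.s_[b[1]:b[3],b[0]:b[2]]; return W[s].reshape(-1,3),im[s].reshape(-1,3)
    w,k=reg(hb)
    sat=k.max(1)-k.min(1)
    for nm,m in(("hub",(sat<35)&(w[:,2]>.055)),("orange",(k[:,0]-k[:,2]>90)&(w[:,2]>.02)),("wood",(w[:,2]<.018)&(w[:,2]>.007)&(k[:,0]>k[:,2]+40))):
        q=w[m]; print(n,nm,m.sum(),q.mean(0).round(4),q.min(0).round(3),q.max(0).round(3))
        if len(q)>5:
            r=cv2.minAreaRect((q[:,:2]*1000).astype(np.float32)); print("  rect",np.round(r[0],1),np.round(r[1],1),round(r[2],1))
    w,k=reg(pn); sat=k.max(1)-k.min(1)
    for nm,m in(("pin",(sat<40)&(w[:,2]>.07)&(w[:,2]<.11)),("post",(k[:,2]-k[:,0]>50)&(w[:,2]>.03)),("base",(w[:,2]<.02)&(w[:,2]>.006)&(sat<30))):
        q=w[m]; print(n,nm,m.sum(),q.mean(0).round(4),q.min(0).round(3),q.max(0).round(3))
        if len(q)>5:
            r=cv2.minAreaRect((q[:,:2]*1000).astype(np.float32)); print("  rect",np.round(r[0],1),np.round(r[1],1),round(r[2],1))
        if nm=="pin":print(q[::max(1,len(q)//8)].round(3))
    for nm,(u,v) in dict(scene=dict(jar=(466,168),bin=(350,262),ring=(147,278),sd=(305,165)),side=dict(jar=(218,282))).get(n).items(): print(nm,P(c,u,v).round(3))
```

```text
scene hub 356 [0.5574 0.183  0.0843] [ 0.527 -0.156  0.055] [1.218 0.217 1.134]
  rect [879.5  34.3] [ 61.1 774.5] 65.2
scene orange 164 [0.5732 0.1777 0.057 ] [ 0.511 -0.156  0.021] [1.218 0.202 1.134]
  rect [872.3  31.5] [ 40.5 786. ] 64.5
scene wood 763 [0.5625 0.1784 0.0127] [0.484 0.127 0.007] [0.608 0.24  0.018]
  rect [550.7 188.3] [ 99.  111.6] 73.0
scene pin 67 [ 0.5807 -0.1534  0.0933] [ 0.556 -0.168  0.071] [ 0.622 -0.125  0.109]
  rect [ 587.2 -158.1] [53.7 45.5] 28.0
[[ 0.556 -0.157  0.094]
 [ 0.564 -0.156  0.096]
 [ 0.569 -0.157  0.095]
 [ 0.571 -0.148  0.091]
 [ 0.579 -0.149  0.094]
 [ 0.586 -0.153  0.098]
 [ 0.591 -0.149  0.1  ]
 [ 0.591 -0.152  0.091]
 [ 0.613 -0.168  0.073]]
scene post 417 [ 0.62   -0.1442  0.0834] [ 0.604 -0.167  0.03 ] [ 0.628 -0.123  0.117]
  rect [ 615.6 -144.7] [19.6 43.6] 10.4
scene base 567 [ 0.5827 -0.1548  0.0124] [ 0.513 -0.192  0.006] [ 0.635 -0.107  0.02 ]
  rect [ 574.8 -152. ] [124.4  80.1] 10.3
jar [0.561 0.408 0.076]
bin [0.731 0.048 0.052]
ring [ 0.635 -0.424  0.019]
sd [0.393 0.022 0.001]
side hub 286 [0.54   0.195  0.0743] [0.522
[... 230 characters left out ...]
3] [0.482 0.137 0.007] [0.606 0.239 0.018]
  rect [544.4 186.5] [100.7 114.3] 80.5
side pin 51 [ 0.5865 -0.1477  0.0906] [ 0.559 -0.163  0.074] [ 0.612 -0.135  0.102]
  rect [ 584.8 -153.2] [50.4 29. ] 11.0
[[ 0.612 -0.163  0.096]
 [ 0.608 -0.141  0.091]
 [ 0.607 -0.139  0.088]
 [ 0.583 -0.151  0.092]
 [ 0.61  -0.161  0.074]
 [ 0.573 -0.144  0.095]
 [ 0.605 -0.137  0.082]
 [ 0.571 -0.147  0.09 ]
 [ 0.565 -0.151  0.087]]
side post 196 [ 0.6067 -0.128   0.0795] [-0.194 -0.167  0.03 ] [0.627 0.953 0.838]
  rect [224.3 399.4] [  31.5 1387.3] 35.8
side base 350 [ 0.5707 -0.1459  0.0109] [ 0.522 -0.197  0.006] [ 0.628 -0.096  0.02 ]
  rect [ 578.4 -146.6] [106.6  89.6] 10.3
jar [0.559 0.409 0.073]
```

Run:
```python
from h import *
c=camera("wrist"); s=get_state(); R0=Rn.from_quat(s["ee_rot"])
print(R0.inv().apply(-c["R"].T@c["t"]-s["ee_pos"]), (c["R"]@R0.as_matrix()).round(2))
yaw=np.radians(-12.4)
for k in (yaw,yaw+np.pi):
    R=Rn.from_euler('z',k)*Rn.from_euler('x',np.pi)
    print(delta([.547,.188,.25],R))
```

```text
[ 0.07564921  0.0003471  -0.14311223] [[ 0.    1.   -0.  ]
 [-0.96  0.   -0.29]
 [-0.29  0.    0.96]]
(array([-0.001,  0.   ,  0.466]), array([ 576.5, -671.7,  -18.6]))
(array([-0.000e+00, -1.000e-03, -2.675e+00]), array([ 576.5, -671.7,  -18.6]))
```

Request:
move_arm --moves '[[[0,0,0.05,40,-40,10,100],[0,0,0.1,70,-75,10,100],[0,0,0.15,96,-112,10,100],[0,0,0.2,120,-140,10,100],[0,0,0.25,144,-168,10,100],[0,0,0.3,168,-196,10,100],[0,0,0.35,192,-224,10,100],[0,0,0.4,216,-252,10,100],[0,0,0.466,240,-280,0,100],[0,0,0.466,264,-308,-10,100],[0,0,0.466,288,-336,-18,100],[0,0,0.466,312,-364,-18,100],[0,0,0.466,336,-392,-18,100],[0,0,0.466,360,-420,-18,100],[0,0,0.466,384,-448,-18,100],[0,0,0.466,408,-476,-18,100],[0,0,0.466,432,-504,-18,100],[0,0,0.466,456,-532,-18,100],[0,0,0.466,480,-560,-18,100],[0,0,0.466,504,-588,-18,100]]]'

```text
time: 1.82
ee_pos: [0.4979, 0.0904, 0.2493]
ee_rot: [0.994, -0.108, 0.0, -0.0]
ft_force: [1.7, -0.9, 0.6]
opening: 0.0857
finger_force: 0.0
```

Run:
```python
from h import *
print(get_state()["q"], delta([.527,.192,.25],Rn.from_euler('z',np.radians(-12.4))*Rn.from_euler('x',np.pi)))
```

```text
[ 0.27204057  0.22815918 -0.58743643  1.86845156  0.1421461   1.0863175
 -2.157257  ] (array([-0., -0., -0.]), array([   6.6, -105.4,   -0.7]))
```

Request:
move_arm --moves '[[[0,0,0,2,-35,0,100],[0,0,0,4,-70,0,100],[0,0,0,6,-105,0,100],[0,0,0,6,-105,0,100]]]'

```text
time: 2.15
ee_pos: [0.5257, 0.1966, 0.2491]
ee_rot: [0.994, -0.105, -0.0, -0.002]
ft_force: [-1.2, 0.6, 0.6]
opening: 0.0851
finger_force: 0.0
```

Run:
```python
from h import *
c=snap("wrist","c.png"); print(get_state()["q"],get_state()["ee_pos"])
W=cloud(c).reshape(-1,3); k=c["color"].astype(int).reshape(-1,3); sat=k.max(1)-k.min(1)
for nm,m in(("hub",(sat<35)&(W[:,2]>.066)&(W[:,2]<.1)),("wood",(W[:,2]<.016)&(W[:,2]>.008)&(k[:,0]>k[:,2]+40)),("horn",(k[:,0]-k[:,2]>80)&(W[:,2]>.045))):
    q=W[m&(np.hypot(W[:,0]-.55,W[:,1]-.19)<.09)]; r=cv2.minAreaRect((q[:,:2]*1000).astype(np.float32)); print(nm,len(q),q.mean(0).round(4),np.round(r[0],1),np.round(r[1],1),round(r[2],1),q[:,2].max(),np.percentile(q[:,2],95))
```

```text
[ 0.09349121  0.34276913 -0.62011312  1.74184428  0.21583309  1.12648781
 -2.37482145] [0.52550297 0.19356573 0.24881507]
hub 1911 [0.5502 0.1849 0.0817] [548.5 185.1] [55.9 38.4] 78.5 0.08720289852426363 0.08594413407215448
wood 3953 [0.5558 0.1802 0.0126] [547.2 182.4] [ 99.3 109.3] 78.8 0.015219752144315243 0.013938212349381454
horn 730 [0.5526 0.1821 0.0686] [555.1 181.1] [29.7 88.2] 78.9 0.39218425398230367 0.06557224370480033
```

View pics/c.png

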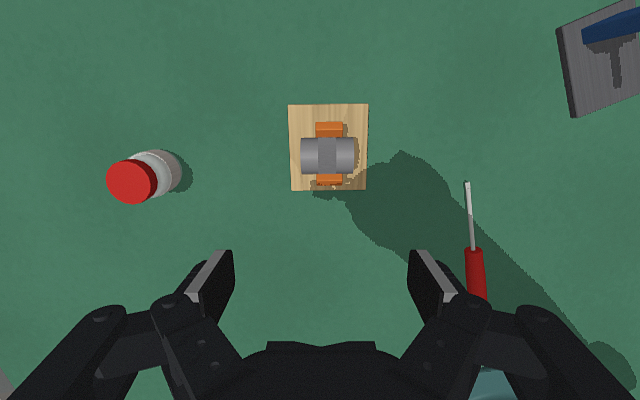

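The wrist view shows the hub at (329,155) across the cradle horns, level and square to the base. The jar and screwdriver are clear on either side.

```bash
cat >> h.py <<'E'
def tool(yaw,pitch):
    "pitch: 0=down, + = tool z tilts towards tool x (forward)"
    return Rn.from_euler('z',np.radians(yaw))*Rn.from_euler('x',np.pi)*Rn.from_euler('y',np.radians(pitch))
def at(c,R,back=0,off=.022):
    return np.array(c)+R.apply([0,0,off-back])
E
python3 - <<'E'
from h import *
R=tool(-11.4,-35)
for b in(.09,0): print(at([.548,.185,.065],R,b),delta(at([.548,.185,.065],R,b),R))
E
```

```text
[0.58623371 0.17729073 0.12070234] (array([-0.005, -0.609, -0.012]), array([ 63. ,   3.3, 128. ]))
[0.53563027 0.18749418 0.04697866] (array([-0.005, -0.609, -0.012]), array([ 11.5,   4.1, 201.8]))
```

Request:
move_arm --moves '[[[0,-0.1,0,10,0,20,100],[0,-0.2,0,20,1,40,100],[0,-0.3,0,31,1,60,100],[0,-0.4,0,42,2,82,100],[-0.003,-0.5,-0.01,52,3,105,100],[-0.005,-0.609,-0.012,63,3,128,100],[-0.005,-0.609,-0.012,63,3,128,100],[-0.005,-0.609,-0.012,63,3,128,100],[-0.005,-0.609,-0.012,63,3,128,100]]]'

```text
time: 2.95
ee_pos: [0.5868, 0.1738, 0.1219]
ee_rot: [0.949, -0.097, -0.298, -0.03]
ft_force: [0.6, 0.8, 1.1]
opening: 0.0854
finger_force: 0.0
```

Run:
```python
from h import *
R=tool(-11.4,-35)
print(get_state()["q"],delta(at([.548,.185,.065],R,0),R))
```

```text
[ 0.09796698  0.90803561 -0.5630576   1.27803379  0.10836776  1.57407453
 -2.1954154 ] (array([-0.002, -0.003, -0.004]), array([-0.6, -3.1, 91.7]))
```

Request:
move_arm --moves '[[[0,0,0,0,-3,20,100],[0,0,0,0,-3,45,100],[0,0,0,0,-3,70,100],[0,0,0,0,-3,91,100],[0,0,0,0,-3,91,100],[0,0,0,0,-3,91,60],[0,0,0,0,-3,91,50],[0,0,0,0,-3,91,50],[0,0,0,0,-3,91,50],[0,0,0,0,-3,91,50]]]' --squeeze 60

```text
time: 3.78
ee_pos: [0.5382, 0.187, 0.0493]
ee_rot: [0.95, -0.097, -0.297, -0.03]
ft_force: [1.9, -3.3, 14.0]
opening: 0.0556
finger_force: 60.8
```

Request:
move_arm --moves '[[[0,0,0,-6,-3,-8,50],[0,0,0,-18,-3,-25,50],[0,0,0,-34,-3,-49,50],[0,0,0,-51,-3,-74,50],[0,0,0,-69,-3,-98,50],[0,0.12,0,-86,-3,-123,50],[0,0.24,0,-103,-3,-147,50],[0,0.36,0,-120,-3,-172,50],[0,0.48,0,-143,-3,-205,50],[0,0.6,0,-143,-3,-205,50],[0,0.72,0,-143,-3,-205,50],[0,0.84,0,-143,-3,-205,50],[0,0.96,0,-143,-3,-205,50],[0,1.08,0,-143,-3,-205,50],[0,1.22,0,-143,-3,-205,50],[0,1.22,0,-143,-3,-205,50],[0,1.22,0,-143,-3,-205,50],[0,1.22,0,-143,-3,-205,50]]]'

```text
time: 5.28
ee_pos: [0.5388, 0.1886, 0.2946]
ee_rot: [0.959, -0.096, 0.264, 0.036]
ft_force: [0.7, 0.3, -0.5]
opening: 0.0552
finger_force: 63.8
```

Run:
```python
from h import *
s=get_state(); print(s["q"])
c=snap("scene")
R=Rn.from_quat(s["ee_rot"]); h=s["ee_pos"]-R.apply([0,0,.022]); print(R.as_matrix().round(2),h)
p=c["intrinsics"]@(c["R"]@h+c["t"]); u,v=(p[:2]/p[2]).astype(int); print(u,v,p[2])
cv2.imwrite("pics/d.png",cv2.resize(c["color"][v-25:v+25,u-30:u+30,::-1],None,fx=12,fy=12,interpolation=cv2.INTER_CUBIC))
```

```text
[-0.43666457  0.07724943 -0.1696865   2.00739935  0.5995255   0.77248004
 -2.75007463]
[[ 0.84 -0.2   0.5 ]
 [-0.17 -0.98 -0.12]
 [ 0.51  0.02 -0.86]] [0.52784827 0.19123313 0.31352082]
393 111 1.0981679277150656
```

View pics/d.png

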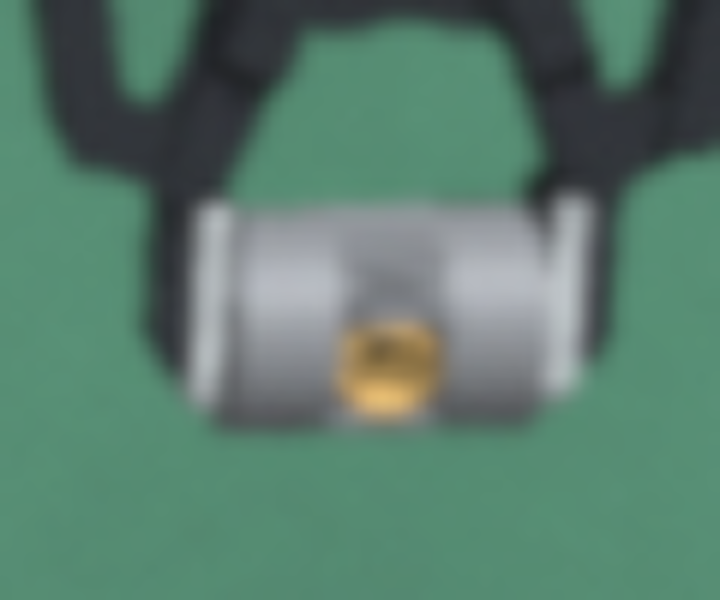

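The crop shows the hub between the pads, with edges at rows 205 and 430. The brass hole is centred at about (390,368), below the hub's centreline at row 317.

Run:
```python
from h import *
s=get_state(); c=dict(np.load("pics/scene.npz")); R=Rn.from_quat(s["ee_rot"]); h=s["ee_pos"]-R.apply([0,0,.022])
def pj(X): p=c["intrinsics"]@(c["R"]@X+c["t"]); return p[:2]/p[2]
# grid centre: crop pixel -> image
f=lambda x,y:(393-30+(x+.5)/12-.5,111-25+(y+.5)/12-.5)
print("hub centre proj",pj(h),"seen",f(385,317),"hole",f(390,368))
cam=-c["R"].T@c["t"]
d=R.inv().apply(cam-h); print("cam ang",np.degrees(np.arctan2(d[0],d[2])))
for b in range(40,120,10):
    m=h+R.apply([.0175*np.sin(np.radians(b)),0,.0175*np.cos(np.radians(b))]); o=pj(m)-pj(h)
    # hub silhouette edges
    print(b,(o*12).round(1), "elev hole",round(b-90+np.degrees(np.arctan2(R.as_matrix()[0,2],-R.as_matrix()[2,2])),1))
W=cloud(c); uc,vc=f(385,317); q=W[int(vc)-9:int(vc)+10,int(uc)-10:int(uc)+10].reshape(-1,3); q=q[q[:,2]>.25]
L=R.inv().apply(q-h)*1000; L=L[np.abs(L[:,1])<25]; print(len(L))
# fit circle r=20 in tool xz
from scipy.optimize import least_squares
r=least_squares(lambda p:np.hypot(L[:,0]-p[0],L[:,2]-p[1])-20,[0,0],loss="soft_l1"); print("centre offset tool x,z mm",r.x, np.abs(r.fun).mean())
```

```text
hub centre proj [393.45580389 110.84646935] seen (394.625, 111.95833333333333) hole (395.0416666666667, 116.20833333333333)
cam ang 106.68951933246298
40 [ 7.6 90.8] elev hole -19.8
50 [10.5 82.8] elev hole -9.8
60 [13.2 72.1] elev hole 0.2
70 [15.4 59.2] elev hole 10.2
80 [17.2 44.5] elev hole 20.2
90 [18.5 28.3] elev hole 30.2
100 [19.1 11.2] elev hole 40.2
110 [19.3 -6.3] elev hole 50.2
358
centre offset tool x,z mm [-3.09872975  2.27642005] 1.9361651189551685
```

Run:
```python
from h import *
R=tool(10.5,14)
print(delta(at([.474,-.172,.14],R,0,.0195),R))
```

```text
(array([ 0.166, -0.287, -0.351]), array([-80.4, 362. , 162.1]))
```

Request:
move_arm --moves '[[[0.01,-0.02,-0.03,-5,20,5,50],[0.03,-0.05,-0.07,-14,50,20,50],[0.05,-0.09,-0.11,-22,85,36,50],[0.07,-0.12,-0.15,-30,120,52,50],[0.09,-0.16,-0.2,-38,155,70,50],[0.11,-0.2,-0.25,-46,190,85,50],[0.13,-0.24,-0.3,-54,225,100,50],[0.166,-0.287,-0.351,-62,260,117,50],[0.166,-0.287,-0.351,-70,295,133,50],[0.166,-0.287,-0.351,-76,330,150,50],[0.166,-0.287,-0.351,-80,362,162,50],[0.166,-0.287,-0.351,-80,362,162,50],[0.166,-0.287,-0.351,-80,362,162,50],[0.166,-0.287,-0.351,-80,362,162,50]]]'

```text
time: 6.5
ee_pos: [0.4772, -0.1767, 0.1195]
ee_rot: [0.989, 0.087, 0.12, -0.011]
ft_force: [-0.7, -0.7, -1.7]
opening: 0.0552
finger_force: 63.9
```

Run:
```python
from h import *
s=get_state(); print(s["q"],s["ee_pos"],delta(at([.474,-.172,.14],tool(10.5,14),0,.0195),tool(10.5,14)))
c=snap("wrist","e.png")
W=cloud(c).reshape(-1,3); k=c["color"].astype(int).reshape(-1,3); sat=k.max(1)-k.min(1)
ok=(np.abs(W[:,0]-.58)<.06)&(np.abs(W[:,1]+.15)<.04)
q=W[ok&(W[:,2]>.08)&(W[:,2]<.1)&(sat<40)]
r=cv2.minAreaRect((q[:,:2]*1000).astype(np.float32)); print("pin",len(q),q.mean(0),q.min(0),q.max(0),r, np.percentile(q[:,2],97))
q=W[ok&(W[:,2]>.1)&(W[:,2]<.12)]; r=cv2.minAreaRect((q[:,:2]*1000).astype(np.float32)); print("post",len(q),r)
```

```text
[ 0.30961414  0.27578269  0.06808646  2.14824218 -0.28807256  0.53015241
 -0.78618806] [ 0.47715846 -0.17673024  0.11950994] (array([ 0.001,  0.004, -0.007]), array([ 2.7, -5.2, -0.9]))
pin 1417 [ 0.58255825 -0.15341174  0.09395317] [ 0.55716444 -0.16973087  0.0801373 ] [ 0.6128347  -0.12669918  0.09996468] ((582.9169311523438, -153.26417541503906), (52.3330078125, 43.81380081176758), 11.180943489074707) 0.0967540524846188
post 1571 ((605.990234375, -148.70785522460938), (9.767117500305176, 43.969486236572266), 9.853116989135742)
```

View pics/e.png

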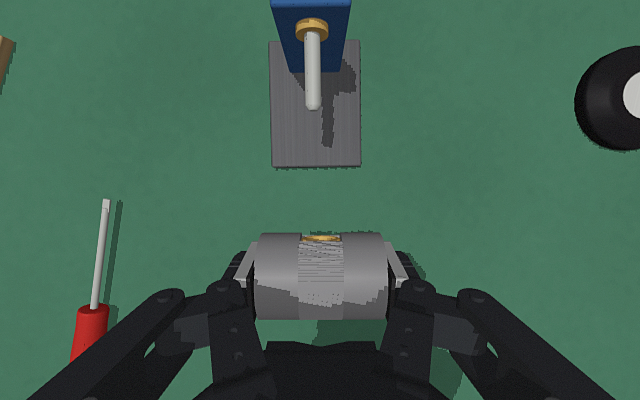

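The wrist view shows the pin from its tip at (313,107) to its brass collar at (312,30). The hub lies at columns 254–388 and rows 233–320, with the brass hole lip at (322,238) facing the pin.

Run:
```python
from h import *
from scipy.optimize import least_squares
s=get_state(); R=Rn.from_quat(s["ee_rot"]); c=dict(np.load("pics/wrist.npz")); W=cloud(c)
q=W[50:104,300:327].reshape(-1,3); q=q[(q[:,2]>.086)&(q[:,2]<.1)]
# pin axis: line fit of a 5 mm-radius cylinder
f=lambda p:np.hypot((-(q[:,0]-.57)*np.sin(p[2])+(q[:,1]-p[0])*np.cos(p[2])),q[:,2]-p[1])-.005
r=least_squares(f,[-.155,.09,.18],x_scale=[.01,.01,.1],loss="soft_l1",f_scale=.001); print("pin y@x=.57,z,yaw deg",r.x[:2],np.degrees(r.x[2]),len(q),"minx",q[:,0].min())
L=R.inv().apply(W[236:318,258:384].reshape(-1,3)-s["ee_pos"])*1000
k=np.abs(L[:,1])
m=(k>10)&(k<26)&(np.abs(L[:,0])<26)&(np.abs(L[:,2]+20)<26); L=L[m]
r2=least_squares(lambda p:np.hypot(L[:,0]-p[0],L[:,2]-p[1])-20,[0,-20],loss="soft_l1"); print("hub centre tool x,z",r2.x,m.sum(),np.abs(r2.fun).mean(),L[:,1].min(),L[:,1].max())
# hole lip: upper edge of the brass mouth
b=c["color"].astype(int); br=(b[:,:,0]-b[:,:,2]>50); br[:228]=0; br[250:]=0; br[:,:295]=0; br[:,350:]=0
v,u=np.nonzero(br); print("brass",u.min(),u.max(),v.min(),v.max(),u.mean())
H=np.array([r2.x[0],0,r2.x[1]])/1000
for be in range(66,92,3):
    t=np.radians(be); n=np.array([np.sin(t),0,np.cos(t)]); w=np.array([-np.cos(t),0,np.sin(t)])
    out=[]
    for sg in(1,-1):
        X=s["ee_pos"]+R.apply(H+n*.0185+sg*w*.0075); p=c["intrinsics"]@(c["R"]@X+c["t"]); out.append((p[:2]/p[2]).round(1))
    print(be,out)
```

```text
pin y@x=.57,z,yaw deg [-0.15584093  0.09044988] 11.226933114683897 876 minx 0.5605193971136481
hub centre tool x,z [ -2.3499014  -17.50832491] 5798 0.42434137122365173 -25.662032741956246 25.995190573798723
brass 302 339 235 240 320.8443113772455
66 [array([315.2, 235.1]), array([314.7, 235.3])]
69 [array([315.2, 234.4]), array([314.7, 236.2])]
72 [array([315.2, 233.7]), array([314.6, 237.3])]
75 [array([315.1, 233.2]), array([314.6, 238.4])]
78 [array([315.1, 232.8]), array([314.6, 239.8])]
81 [array([315.1, 232.5]), array([314.5, 241.2])]
84 [array([315. , 232.2]), array([314.5, 242.7])]
87 [array([315. , 232.1]), array([314.5, 244.4])]
90 [array([315. , 232.2]), array([314.4, 246.1])]
```

```bash
cat > g.py <<'E'
from h import *
H=np.array([-2.35,2.5,-17.5])/1000
R=tool(10.7,13); d=np.array([np.cos(np.radians(10.7)),np.sin(np.radians(10.7)),0])
tip=np.array([.558,-.1583,.0904])
s=get_state(); R0=Rn.from_quat(s["ee_rot"]); hub=s["ee_pos"]+R0.apply(H); e=hub-tip
print("hub rel tip: along",e@d,"lat",-e[0]*d[1]+e[1]*d[0],"up",e[2],"F",s["ft_force"].round(1),"yaw/pitch err",(R0.inv()*R).as_rotvec().round(3))
for a in(.07,.045,.03,.015,.001): print(a,delta(tip-a*d-R.apply(H),R))
E
python3 g.py
```

```text
hub rel tip: along -0.08813870534136231 lat -0.003477131886375242 up 0.046342250316193115 F [ 0.4  1.  -1.2] yaw/pitch err [ 0.001 -0.015 -0.009]
0.07 (array([ 0.001, -0.015, -0.009]), array([ 6.2, -3.6, 49.4]))
0.045 (array([ 0.001, -0.015, -0.009]), array([30.5, -3.8, 55.3]))
0.03 (array([ 0.001, -0.015, -0.009]), array([45.1, -4. , 58.9]))
0.015 (array([ 0.001, -0.015, -0.009]), array([59.6, -4.1, 62.5]))
0.001 (array([ 0.001, -0.015, -0.009]), array([73.2, -4.2, 65.9]))
```

Request:
move_arm --moves '[[[0,-0.01,-0.01,2,-2,20,50],[0.001,-0.015,-0.009,6,-4,40,50],[0.001,-0.015,-0.009,6,-4,49,50],[0.001,-0.015,-0.009,18,-4,52,50],[0.001,-0.015,-0.009,30,-4,55,50],[0.001,-0.015,-0.009,30,-4,55,50],[0.001,-0.015,-0.009,30,-4,55,50],[0.001,-0.015,-0.009,30,-4,55,50]]]'

```text
time: 7.22
ee_pos: [0.5196, -0.1608, 0.0748]
ee_rot: [0.989, 0.095, 0.113, -0.01]
ft_force: [0.3, 0.4, -2.1]
opening: 0.0552
finger_force: 64.0
```

```bash
python3 g.py
python3 - <<'E'
from h import *
snap("wrist","f.png",(210,20,430,300),2)
c=snap("scene"); u,v=252,213
s=get_state(); p=c["intrinsics"]@(c["R"]@s["ee_pos"]+c["t"]); u,v=(p[:2]/p[2]).astype(int)
cv2.imwrite("pics/g.png",cv2.resize(c["color"][v-30:v+40,u-35:u+35,::-1],None,fx=8,fy=8,interpolation=cv2.INTER_CUBIC))
E
python3 -c "
import cv2,numpy as np
a=cv2.imread('pics/f.png');b=cv2.imread('pics/g.png')
a=cv2.resize(a,(440,560)); b=cv2.resize(b,(340,340)); b=cv2.copyMakeBorder(b,0,220,0,0,0); cv2.imwrite('pics/fg.png',np.hstack([a,b]))"
```

```text
hub rel tip: along -0.04443233729946555 lat 0.0021548359894074144 up 0.000928641275250372 F [ 0.3  0.4 -2.1] yaw/pitch err [ 0.    -0.     0.005]
0.07 (array([ 0.   , -0.   ,  0.005]), array([-25.1,   2. ,  -4.8]))
0.045 (array([ 0.   , -0.   ,  0.005]), array([-0.8,  2.2,  0.8]))
0.03 (array([ 0.   , -0.   ,  0.005]), array([13.9,  2.2,  4.2]))
0.015 (array([ 0.   , -0.   ,  0.005]), array([28.5,  2.3,  7.5]))
0.001 (array([ 0.   , -0.   ,  0.005]), array([42.1,  2.4, 10.7]))
```

View pics/fg.png

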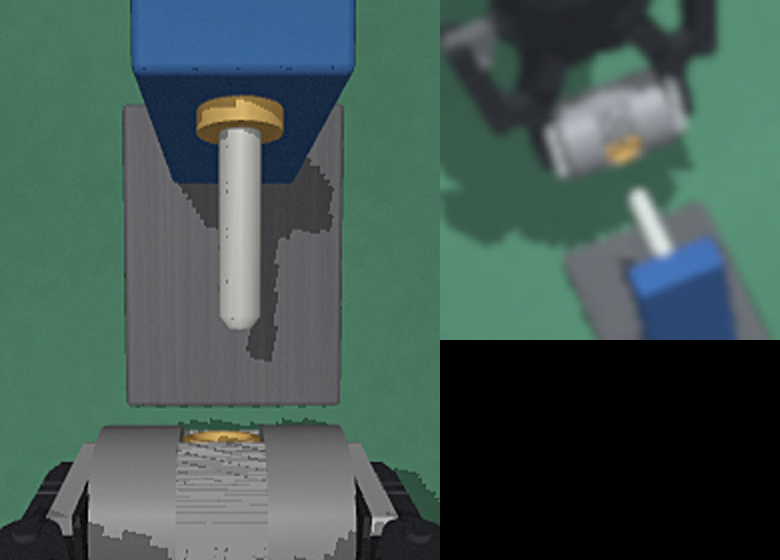

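The left crop, from the wrist, shows the pin centred on column 240 against the hub and hole centre at 222, so the hub must shift right about 4 mm. The scene crop on the right shows the hole facing the pin. The earlier measurement was taken while the arm was still settling, so I'll measure the offsets again at rest.

```bash
cat > m.py <<'E'
from h import *
from scipy.optimize import least_squares
s=get_state(); R=Rn.from_quat(s["ee_rot"]); c=snap("wrist"); W=cloud(c); b=c["color"].astype(int)
print("drift mm",(get_state()["ee_pos"]-s["ee_pos"])*1000,"vel",np.abs(s["joint_vel"]).max())
L=R.inv().apply(W.reshape(-1,3)-s["ee_pos"])*1000; sat=(b.max(2)-b.min(2)).ravel()
h=L[(np.abs(L[:,1])>8)&(np.abs(L[:,1])<25)&(np.abs(L[:,0])<24)&(np.abs(L[:,2]+18)<24)&(sat<30)]
r2=least_squares(lambda p:np.hypot(h[:,0]-p[0],h[:,2]-p[1])-20,[0,-20],loss="soft_l1")
print("hub tool x,z",r2.x,len(h),np.abs(r2.fun).mean())
w=W.reshape(-1,3); q=w[(np.abs(w[:,0]-.58)<.017)&(np.abs(w[:,1]+.154)<.012)&(w[:,2]>.087)&(w[:,2]<.1)&(sat<40)]
f=lambda p:np.hypot((-(q[:,0]-.575)*np.sin(p[2])+(q[:,1]-p[0])*np.cos(p[2])),q[:,2]-p[1])-.005
r=least_squares(f,[-.155,.09,.18],x_scale=[.01,.01,.1],loss="soft_l1",f_scale=.001); print("pin y@.575,z,yaw",r.x[:2],np.degrees(r.x[2]),len(q))
t=R.inv().apply(np.array([.575,r.x[0],r.x[1]])-s["ee_pos"])*1000; print("pin in tool",t)
v=R.inv().apply([np.cos(r.x[2]),np.sin(r.x[2]),0]); e=t-[r2.x[0],0.4,r2.x[1]]; e-=v*(e@v); print("shift to align tool mm",e, "dir",v)
print("tool beta of dir",np.degrees(np.arctan2(v[0],v[2])))
H=np.array([r2.x[0],0.4,r2.x[1]])/1000
br=(b[:,:,0]-b[:,:,2]>50); br[:225]=0; br[260:]=0; br[:,:290]=0; br[:,360:]=0
vv,uu=np.nonzero(br); print("brass",uu.min(),uu.max(),vv.min(),vv.max(),uu.mean())
for be in range(68,88,3):
    a=np.radians(be); n=np.array([np.sin(a),0,np.cos(a)]); k=np.array([-np.cos(a),0,np.sin(a)])
    X=s["ee_pos"]+R.apply(H+n*.0185-k*.0075); p=c["intrinsics"]@(c["R"]@X+c["t"]); print(be,(p[:2]/p[2]).round(1))
E
python3 m.py
```

```text
drift mm [-0.12248475 -0.0356357  -0.1217597 ] vel 0.0036221063685644168
hub tool x,z [ -1.08052679 -18.04453271] 6940 0.41938542190371714
pin y@.575,z,yaw [-0.15484025  0.09046319] 11.132082406101556 1628
pin in tool [58.17526211  4.53580046 -2.9498029 ]
shift to align tool mm [-0.29833808  4.36102804  1.3656799 ] dir [ 0.9744355  -0.00368521  0.22463722]
tool beta of dir 77.01836393230556
brass 301 339 236 240 320.5549132947977
68 [320.2 235.9]
71 [320.2 236.9]
74 [320.2 238.1]
77 [320.2 239.4]
80 [320.2 240.7]
83 [320.2 242.2]
86 [320.2 243.8]
```

Request:
move_arm --moves '[[[0,0,0,0,2,1,50],[0,0,0,0,4.4,1.4,50],[0,0,0,0,4.4,1.4,50],[0,0,0,5,4.4,2.5,50],[0,0,0,10,4.4,3.7,50],[0,0,0,15,4.4,4.8,50],[0,0,0,20,4.4,6,50],[0,0,0,24,4.4,6.9,50],[0,0,0,28,4.4,7.8,50],[0,0,0,31,4.4,8.5,50],[0,0,0,34,4.4,9.2,50],[0,0,0,34,4.4,9.2,50],[0,0,0,34,4.4,9.2,50]]]'

```text
time: 8.45
ee_pos: [0.5545, -0.1585, 0.0726]
ee_rot: [0.989, 0.095, 0.112, -0.01]
ft_force: [-0.1, 0.0, -1.2]
opening: 0.0554
finger_force: 64.0
```

```bash
sed -i 's/H=np.array.*/H=np.array([-1.08,.4,-18.04])\/1000/;s/^tip=.*/tip=np.array([.558,-.1582,.0904])/' g.py; python3 g.py
```

```text
hub rel tip: along -0.008624979747644427 lat -8.884531605332711e-05 up -0.0004750078643862288 F [-0.1  0.  -1.2] yaw/pitch err [-0.     0.001  0.004]
0.07 (array([-0.   ,  0.001,  0.004]), array([-59.7,  -0.3, -14.2]))
0.045 (array([-0.   ,  0.001,  0.004]), array([-35.3,  -0.2,  -8.6]))
0.03 (array([-0.   ,  0.001,  0.004]), array([-20.7,  -0.2,  -5.3]))
0.015 (array([-0.   ,  0.001,  0.004]), array([-6.1, -0.1, -1.9]))
0.001 (array([-0.   ,  0.001,  0.004]), array([ 7.6, -0. ,  1.2]))
```

Pin is in with no contact force. The expected bottom is about 7.6 mm further on.

Request:
move_arm --moves '[[[0,0,0,1.5,0,0.3,50],[0,0,0,3,0,0.7,50],[0,0,0,4,0,0.9,50],[0,0,0,5,0,1.1,50],[0,0,0,5,0,1.1,50]]]'

```text
time: 8.87
ee_pos: [0.5597, -0.1575, 0.0727]
ee_rot: [0.989, 0.095, 0.112, -0.01]
ft_force: [-0.1, -0.4, -0.8]
opening: 0.0553
finger_force: 64.0
```

Request:
move_arm --moves '[[[0,0,0,0.5,0,0.1,50],[0,0,0,1,0,0.2,50],[0,0,0,1.5,0,0.3,50],[0,0,0,1.5,0,0.3,50]]]'

```text
time: 9.2
ee_pos: [0.5611, -0.1573, 0.0728]
ee_rot: [0.989, 0.095, 0.112, -0.01]
ft_force: [0.4, -0.5, -1.3]
opening: 0.0554
finger_force: 64.0
```

Request:
move_arm --moves '[[[0,0,0,0.5,0,0.1,50],[0,0,0,1,0,0.2,50],[0,0,0,1,0,0.2,50]]]'

```text
time: 9.45
ee_pos: [0.5617, -0.1572, 0.0727]
ee_rot: [0.989, 0.095, 0.112, -0.01]
ft_force: [-3.3, -1.1, 0.2]
opening: 0.0552
finger_force: 64.1
```

Request:
move_arm --moves '[[[0,0,0,0.5,0,0.1,50],[0,0,0,1,0,0.2,50],[0,0,0,1,0,0.2,50]]]'

```text
time: 9.7
ee_pos: [0.5619, -0.1572, 0.0725]
ee_rot: [0.989, 0.094, 0.111, -0.011]
ft_force: [-9.1, -1.0, 4.3]
opening: 0.0554
finger_force: 65.0
```

The pin meets the floor with about 9 N, at the depth expected. I'll draw the hub off straight, then raise it.

Request:
move_arm --moves '[[[0,0,0,-2,0,-0.5,50],[0,0,0,-8,0,-1.8,50],[0,0,0,-18,0,-4.2,50],[0,0,0,-32,0,-7.4,50],[0,0,0,-46,0,-10.6,50],[0,0,0,-60,0,-13.8,50],[0,0,0,-73,0,-17,50],[0,0,0,-70,0,-35,50],[0,0,0,-61,0,-70,50],[0,0,0,-52,0,-110,50],[0,0,0,-43,0,-150,50],[0,0,0,-34,0,-190,50],[0,0,0,-24,0,-230,50],[0,0,0,-15,0,-270,50],[0,0,0,-6,0,-309,50],[0,0,0,-6,0,-309,50],[0,0,0,-6,0,-309,50]]]'

```text
time: 11.12
ee_pos: [0.4892, -0.1713, 0.3745]
ee_rot: [0.989, 0.095, 0.114, -0.01]
ft_force: [-0.0, 0.5, -2.8]
opening: 0.0549
finger_force: 64.2
```

```bash
python3 -c "
from h import *
s=get_state(); print(s['q'].round(3),s['ee_pos']); print(Rn.from_quat(s['ee_rot']).as_matrix().round(3))"
```

```text
[ 0.224  0.002  0.122  1.82  -0.127  1.124 -0.99 ] [ 0.48915782 -0.17130506  0.37451339]
[[ 0.956  0.19   0.224]
 [ 0.185 -0.982  0.041]
 [ 0.228  0.002 -0.974]]
```

Request:
move_arm --moves '[[[0,0.05,0,15,0,-20,50],[0,0.15,0,35,0,-44,50],[0,0.25,0,55,0,-68,50],[0,0.35,0,75,0,-94,50],[0,0.45,0,97,0,-120,50],[0,0.55,0,120,0,-148,50],[0,0.65,0,145,0,-182,50],[0,0.75,0,173,0,-216,50],[0,0.8,0,173,0,-216,50],[0,0.8,0,173,0,-216,50],[0,0.8,0,173,0,-216,50]]]'

```text
time: 12.03
ee_pos: [0.6066, -0.1481, 0.6194]
ee_rot: [0.868, 0.083, 0.487, -0.047]
ft_force: [-0.3, 0.3, -1.3]
opening: 0.0551
finger_force: 64.1
```

```bash
cat > st.py <<'E'
from h import *
s=get_state(); M=Rn.from_quat(s['ee_rot']).as_matrix(); print(s['q'].round(3),s['ee_pos'].round(3)); print(M.round(3), "pitch",np.degrees(np.arctan2(np.hypot(M[0,2],M[1,2]),-M[2,2])))
E
python3 st.py
```

```text
[ 0.191 -0.152  0.212  1.729 -0.714  0.777 -0.652] [ 0.607 -0.148  0.619]
[[ 0.512  0.189  0.838]
 [ 0.098 -0.982  0.162]
 [ 0.853 -0.    -0.522]] pitch 58.547574003353716
```

Request:
move_arm --moves '[[[0,0.03,0,20,0,14,50],[0,0.08,0,48,0,33,50],[0,0.16,0,78,0,54,50],[0,0.25,0,108,0,75,50],[0,0.35,0,136,0,94,50],[0,0.45,0,162,0,112,50],[0,0.55,0,162,0,112,50],[0,0.65,0,162,0,112,50],[0,0.77,0,162,0,112,50],[0,0.77,0,162,0,112,50],[0,0.77,0,162,0,112,50],[0,0.77,0,162,0,112,50]]]'

```text
time: 13.03
ee_pos: [0.7851, -0.1052, 0.6607]
ee_rot: [0.773, 0.091, 0.626, -0.054]
ft_force: [0.4, -0.5, -2.7]
opening: 0.055
finger_force: 64.1
```

```bash
python3 st.py
```

```text
[ 1.003  0.166 -0.838  1.58  -1.164  0.368 -0.191] [ 0.785 -0.105  0.661]
[[ 0.2    0.209  0.957]
 [ 0.073 -0.977  0.198]
 [ 0.977  0.03  -0.211]] pitch 77.82556148554403
```

Request:
move_arm --moves '[[[0,0,0,30,0,8,50],[0,0,0,60,0,16,50],[0,0,0,95,0,26,50],[0,0,0,130,0,36,50],[0,0,0,164,0,46,50],[0,0,0,164,0,46,50],[0,0.1,0,164,0,46,50],[0,0.2,0,164,0,46,50],[0,0.3,0,164,0,46,50],[0,0.44,0,164,0,46,50],[0,0.44,0,164,0,46,50],[0,0.44,0,164,0,46,50]]]'

```text
time: 14.03
ee_pos: [0.8612, -0.0979, 0.8251]
ee_rot: [0.651, 0.107, 0.746, -0.089]
ft_force: [3.4, 2.0, -3.3]
opening: 0.0555
finger_force: 64.1
```

```bash
python3 st.py
```

```text
[ 1.054  0.477 -1.235  1.266 -1.169  0.196  0.068] [ 0.861 -0.098  0.825]
[[-0.136  0.272  0.953]
 [ 0.006 -0.961  0.275]
 [ 0.991  0.043  0.13 ]] pitch 97.44296594373141
```

Run:
```python
from h import *
for y in(11,0,-8): print(y,delta([.87,-.10,.90],tool(y,103)))
```

```text
11 (array([-0.09 ,  0.095,  0.027]), array([73. ,  7.6, 17.5]))
0 (array([-0.279,  0.09 , -0.007]), array([73. ,  7.6, 17.5]))
-8 (array([-0.416,  0.087, -0.032]), array([73. ,  7.6, 17.5]))
```

Request:
move_arm --moves '[[[0,0,0,25,2,6,50],[-0.05,0,0,50,5,12,50],[-0.15,0.03,0,73,8,18,50],[-0.22,0.06,0,73,8,18,50],[-0.28,0.09,-0.01,73,8,18,50],[-0.28,0.09,-0.01,73,8,18,50],[-0.28,0.09,-0.01,73,8,18,50],[-0.28,0.09,-0.01,73,8,18,50]]]'

```text
time: 14.7
ee_pos: [0.8864, -0.1078, 0.9109]
ee_rot: [0.657, 0.02, 0.754, -0.014]
ft_force: [1.3, -1.4, -2.5]
opening: 0.0554
finger_force: 64.2
```

```bash
python3 st.py; python3 -c "
from h import *
for y in(0,-8,-16): print(y,delta([.87,-.10,.90],tool(y,103)))
M=Rn.from_quat(get_state()['ee_rot']).as_matrix(); a=np.radians(77.5); print(M@[np.sin(a),0,np.cos(a)])"
```

```text
[ 0.231  0.273 -0.106  1.091 -1.18   0.194 -0.381] [ 0.886 -0.108  0.911]
[[-0.137  0.047  0.989]
 [ 0.005 -0.999  0.048]
 [ 0.991  0.011  0.136]] pitch 97.84111790074961
0 (array([-0.048,  0.09 ,  0.003]), array([ -8.5,  -8.7, -17.3]))
-8 (array([-0.186,  0.089, -0.023]), array([ -8.5,  -8.7, -17.3]))
-16 (array([-0.323,  0.087, -0.048]), array([ -8.5,  -8.7, -17.3]))
[0.08058835 0.01522349 0.99663121]
```

Request:
move_arm --moves '[[[0,0,0,25,0,10,50],[-0.03,0.03,0,50,0,20,50],[-0.06,0.06,0,77,0,31,50],[-0.1,0.09,0,77,0,31,50],[-0.1,0.09,0,77,0,31,50],[-0.1,0.09,0,77,0,31,50],[-0.1,0.09,0,77,0,31,50]]]'

```text
time: 15.28
ee_pos: [0.9067, -0.1048, 0.9913]
ee_rot: [0.622, -0.018, 0.782, 0.018]
ft_force: [0.3, -0.2, -1.6]
opening: 0.0555
finger_force: 64.1
```

```bash
python3 st.py
python3 - <<'E'
from h import *
s=get_state(); R=Rn.from_quat(s["ee_rot"]); print(delta(s["ee_pos"],tool(-4,103)))
c=snap("scene"); h=s["ee_pos"]-R.apply([0.001,0,.018]); 
def pj(X): p=c["intrinsics"]@(c["R"]@X+c["t"]); return p[:2]/p[2]
u,v=pj(h).astype(int); print(u,v,np.linalg.norm(c["R"]@h+c["t"]))
cv2.imwrite("pics/i.png",cv2.resize(c["color"][max(v-60,0):v+60,u-80:u+80,::-1],None,fx=5,fy=5,interpolation=cv2.INTER_CUBIC))
E
```

```text
[-0.169  0.366  0.461  0.883 -1.064  0.194 -0.728] [ 0.907 -0.105  0.991]
[[-0.225 -0.05   0.973]
 [ 0.005 -0.999 -0.05 ]
 [ 0.974 -0.006  0.225]] pitch 103.00257696977914
(array([-0.018,  0.   , -0.01 ]), array([0., 0., 0.]))
263 -132 0.3645284732048941
```

View pics/i.png

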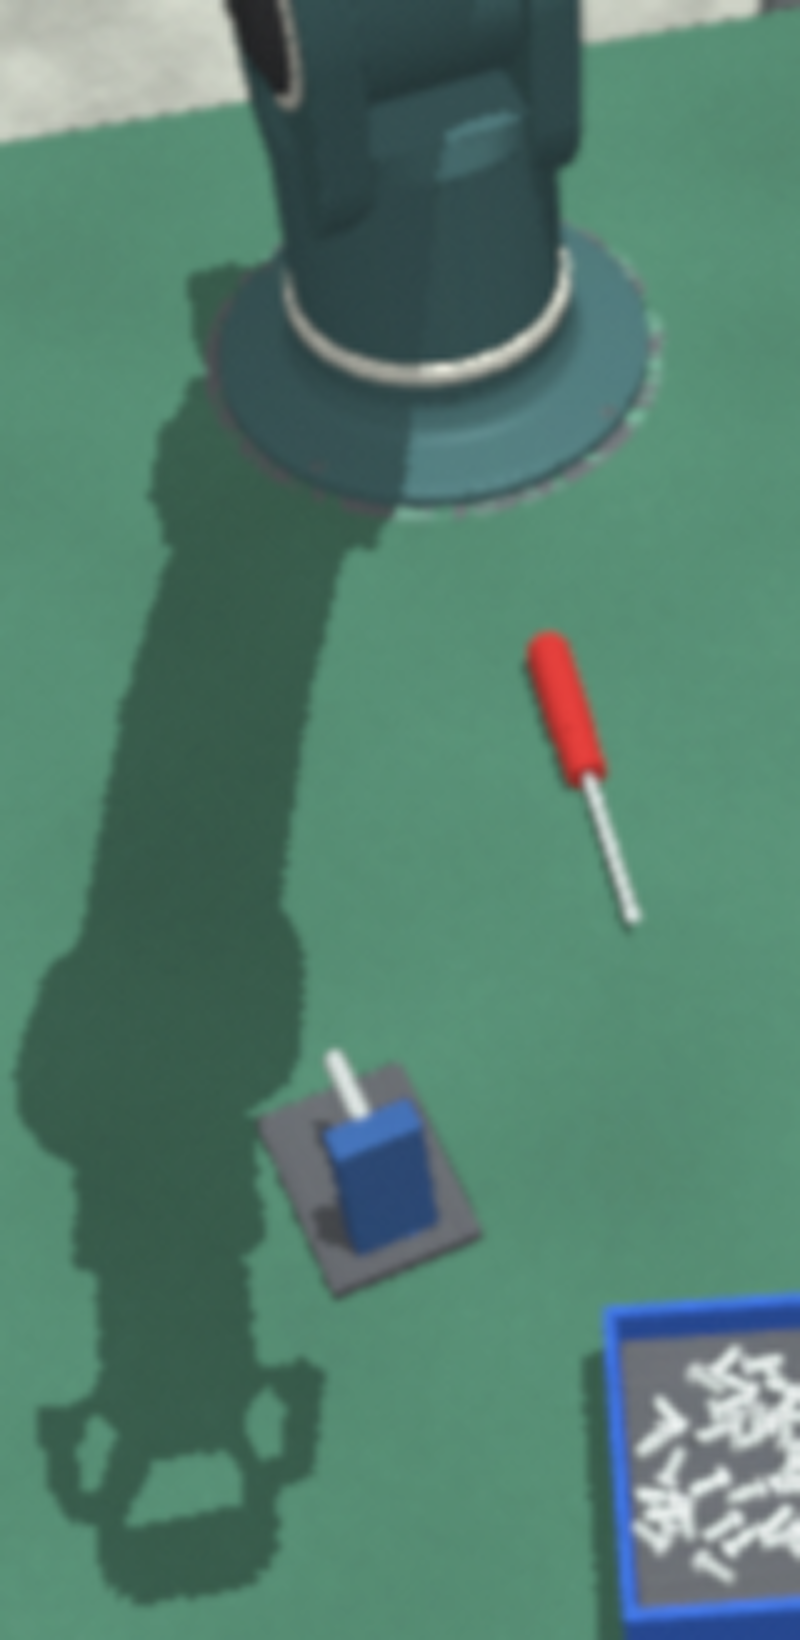

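The crop misses the hub, which is above the scene camera's frame. It does show the gauge, screwdriver and bin undisturbed. I'll refine the hole's roll from the wrist camera.

```bash
cat > b.py <<'E'
from h import *
from scipy.optimize import least_squares
s=get_state(); R=Rn.from_quat(s["ee_rot"]); c=snap("wrist"); W=cloud(c); b=c["color"].astype(int)
L=R.inv().apply(W.reshape(-1,3)-s["ee_pos"])*1000; sat=(b.max(2)-b.min(2)).ravel()
def fit(ylo,yhi,rad):
    h=L[(np.abs(L[:,1])>ylo)&(np.abs(L[:,1])<yhi)&(np.abs(L[:,0])<24)&(np.abs(L[:,2]+18)<24)&(sat<40)]
    r=least_squares(lambda p:np.hypot(h[:,0]-p[0],h[:,2]-p[1])-(rad or p[2]),[0,-20] if rad else [0,-20,20],loss="soft_l1"); return r.x,len(h)
print(fit(12,25,20)); H,_=fit(12,25,20)
br=(b[:,:,0]-b[:,:,2]); sub=br[228:250,290:350]
print(sub[:,[15,20,25,30,35,40,45]])
l=L.reshape(400,640,3); print("profile x,z,radius along col 320/321"); 
for v in range(232,262,2):
    q=l[v,322]; print(v,q.round(1),round(np.hypot(q[0]-H[0],q[2]-H[1]),1),round(np.degrees(np.arctan2(q[0]-H[0],q[2]-H[1])),1), b[v,322])
cv2.imwrite("pics/j.png",cv2.resize(c["color"][220:270,285:357,::-1],None,fx=10,fy=10,interpolation=cv2.INTER_CUBIC))
E
python3 b.py
```

```text
(array([ -1.75785821, -16.63022178]), 5330)
[[ 10  11  11  11  11  11  10]
 [ 11  11  11  12  10   9  11]
 [ 12  11  11  12  12  11  11]
 [  9  12  10  10  10  10  11]
 [ 10  12  10  10  10  10  11]
 [ 11  11   9  11  10  10  11]
 [ 11   9   8   9   9   8  10]
 [  5   6   7  12   6   8   4]
 [ -1  42  59  74  58  60  13]
 [ 37  62  61  58  63  63  74]
 [ 56  47  54  55  56  46  54]
 [ 62  51  54  60  59  53  52]
 [ 64  59  56  62  56  57  66]
 [ 29  44  46  42  46  41  27]
 [ -7 -10  -8 -10  -8  -8  -8]
 [ -2   0  -3  -1  -2  -2   1]
 [ -1   0  -2  -2  -1   1  -2]
 [  0  -3  -2   0  -1   2  -2]
 [  0  -1  -1  -1  -2   0  -1]
 [ -1  -1   1  -1   0   1  -1]
 [  0   1  -1   1   0   0   0]
 [  0   0   1   2  -2  -1   1]]
profile x,z,radius along col 320/321
232 [-455.3    4.9 1066.2] 1174.0 -22.7 [121 120 110]
234 [-464.6    4.9 1065.6] 1177.1 -23.2 [118 118 110]
236 [12.7  0.7 -4.3] 19.0 49.7 [107  80  32]
238 [12.4  0.7 -6. ] 17.7 53.0 [94 73 36]
240 [11.1  0.7 -5.7] 16.9 49.6 [96 75 36]
242 [ 18.1   0.6 -22.4] 20.7 106.2 [50 53 59]
244 [ 17.4   0.6 -23. ] 20.2 108.5 [61 59 60]
246 [ 16.7   0.6 -23.5] 19.7 110.5 [51 50 52]
248 [ 17.1   0.6 -26.2] 21.1 116.9 [56 56 59]
250 [ 15.9   0.6 -25.7] 19.8 117.2 [55 53 54]
252 [ 15.7   0.6 -27.3] 20.5 121.3 [51 49 51]
254 [ 14.6   0.6 -27. ] 19.4 122.3 [56 56 59]
256 [ 14.8   0.6 -29.2] 20.8 127.0 [56 54 55]
258 [ 14.    0.6 -29.3] 20.2 128.8 [49 51 49]
260 [ 12.5   0.6 -28.3] 18.5 129.4 [58 57 61]
```

View pics/j.png

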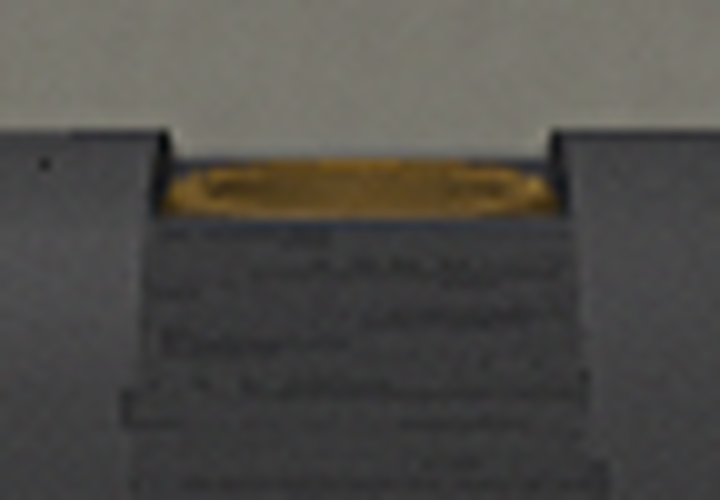

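The crop shows a notch around the brass mouth: near edge at row 241.7, far brass edge at row 235.6, hub silhouette at row 233. I'll fit the roll with that flat in the model.

Run:
```python
from h import *
s=get_state(); R=Rn.from_quat(s["ee_rot"]); c=dict(np.load("pics/wrist.npz"))
def row(X): p=c["intrinsics"]@(c["R"]@(s["ee_pos"]+R.apply(X/1000))+c["t"]); return p[1]/p[2]
for H in([-1.76,.4,-16.63],[-1.08,.4,-18.04]):
  H=np.array(H,float); d=lambda b:np.array([np.sin(np.radians(b)),0,np.cos(np.radians(b))])
  print("silhouette",round(min(row(H+20*d(b)) for b in range(20,120)),1))
  for b in range(71,84,2): print(b,"near edge",round(row(H+20*d(b+29)),1),"far edge",round(row(H+20*d(b-29)),1),"far lip",round(row(H+17.5*d(b)+7.5*d(b-90)),1))
```

```text
silhouette 231.3
71 near edge 238.8 far edge 234.8 far lip 235.2
73 near edge 239.8 far edge 234.3 far lip 234.8
75 near edge 240.8 far edge 233.8 far lip 234.5
77 near edge 241.8 far edge 233.3 far lip 234.2
79 near edge 242.9 far edge 232.9 far lip 233.9
81 near edge 244.0 far edge 232.5 far lip 233.7
83 near edge 245.2 far edge 232.2 far lip 233.5
silhouette 231.2
71 near edge 238.8 far edge 234.7 far lip 235.1
73 near edge 239.7 far edge 234.2 far lip 234.7
75 near edge 240.7 far edge 233.7 far lip 234.4
77 near edge 241.8 far edge 233.2 far lip 234.1
79 near edge 242.9 far edge 232.8 far lip 233.8
81 near edge 244.0 far edge 232.4 far lip 233.6
83 near edge 245.3 far edge 232.1 far lip 233.4
```

Request:
move_arm --moves '[[[0,0.01,0,8,0,2,50],[0,0.026,0,15,0,4,50],[0,0.026,0,15,0,4,50],[0,0.026,0,15,0,4,50],[0,0.026,0,15,0,4,50],[0,0.026,0,15,0,4,50],[0,0.026,0,15,0,4,50]]]'

```text
time: 15.97
ee_pos: [0.9058, -0.1062, 1.0088]
ee_rot: [0.611, -0.018, 0.791, 0.018]
ft_force: [-0.1, 0.3, -1.8]
opening: 0.0557
finger_force: 64.1
```

```bash
python3 st.py; python3 -c "
from h import *
s=get_state();M=Rn.from_quat(s['ee_rot']).as_matrix(); a=np.radians(75.5); print(M@[np.sin(a),0,np.cos(a)],np.abs(s['joint_vel']).max(),s['time'])"
```

```text
[-0.172  0.38   0.486  0.847 -1.112  0.196 -0.703] [ 0.906 -0.106  1.009]
[[-0.253 -0.051  0.966]
 [ 0.006 -0.999 -0.051]
 [ 0.967 -0.007  0.253]] pitch 104.66769324804923
[-0.00327325 -0.00657083  0.99997305] 0.005584066302659513 15.9667
```

The hole points up to within a degree or two, and the arm is still and in range, so I'm handing in.

```bash
python3 -c "
from plant import sign_off
print(sign_off())"
```

```text
the job is handed in; nothing more can be done
None
```

The hub was proved on the pin (floor contact at about 9 N), drawn off and turned over; it was handed in at 16 s, gripped about 1 m above the bench and clear of everything, with the hole up to within an estimated 2°.

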